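Put the blade carton away in the latched blade locker

ROBOT

A 6-joint arm with a two-finger parallel gripper is mounted at the origin on the work surface; the furniture and walls round the work are solid. World frame = base frame: x ahead of the robot, y to its left, z up, the work surface at z = 0. Lengths are in m, angles in rad, forces in N, time in s.
With the tool pointing down it reaches from about 0.2 to 0.875 m from the base axis. Payload 3.4 kg.
Tool frame: the origin (TCP) lies on the centre line of the jaws, within the pads' length; the fingertips stand 22 mm ahead of it and the grasp point (between the pads) lies 3 mm ahead of it (r.tcp_to_tips is the distance from the TCP to the fingertips, in m); z points along the fingers, x is the direction in which the jaws open and shut, and the axes are right-handed (so a half turn about z gives the same grasp; the last joint's range is limited). The gripper opens to 94 mm and grips with 3 to 60 N. Pads are 16 mm wide; open, the fingers measure 119 mm over their backs; the gripper's body (75 mm by 177 mm) begins 78 mm behind the grasp point.
Start: joints at [0.984, 0.276, 1.505, -0, 1.361, -0.121], TCP at [0.258, 0.514, 0.227] pointing down, gripper open.
Joint ranges: [-2.89, 2.89], [-0.75, 2.08], [0.22, 2.7], [-1.18, 4.32], [0.11, 2.71], [-2.7, 2.7]. Speed limits (rad/s): [2.57, 2.57, 3.14, 3.14, 3.14, 3.14].

INTERFACE

Orientations are given as [roll, pitch, yaw] about the fixed x, y, z axes, in that order (R = Rz(yaw) Ry(pitch) Rx(roll)).
In Python, from rig import r, vision, nets gives the robot as it stands.
- The arm moves only by the shell command python3 -m crank 'ROWS'. ROWS is JSON, a list of rows, each an object with "xyz": the shift along the tool's x, y, z in m, a list of three; "angular": the turn, a rotation vector about the tool's x, y, z in degrees, a list of three; "claw": the finger opening in m, from 0 to 0.094. A call has 1 to 20 rows; each row is the pose to reach, as a shift and turn from the pose measured when the call began, along the tool's axes at that moment; what a row does not reach only later rows make up. A row lasts 1/10 s, in which the tool goes at most 50 mm and 8.59 degrees, less where a joint would pass 70% of its speed; a pose out of reach is approached as far as the arm can. A call with a gripper value outside its range is refused whole. The fingers move at their own pace and stop on an object; the grip force is fixed at half the most. Time passes only in rows, so rows that repeat a pose let the fingers close. It gives the time, the measured TCP pose, the force and the opening at its end, in the units of the state.
- r.sense(): the state, without advancing time (a new reading comes with each control period).
- vision.get_image(name): name is "scene" or "top" or "wrist"; returns a dict with "img" (420x560x3 uint8, red, green, blue), "mtx" (3x3 intrinsics, pixels), "world_to_cam" (4x4, takes a point from world to camera coordinates). Camera axes: x right, y down, z forward; pixel columns grow to the right and rows downward; lengths in m; the calibration is good to about 2 mm. The wrist camera is an equidistant fisheye: a pixel r from the principal point sees the ray r / f radians off the axis. A picture is of the moment at which its call begins. There is no depth.
- r.sign_off(): hands the job in, once; it reports no verdict.
Trained networks look in a picture, given as the dict that the camera call returned (one of the last four; its "shot" number tells which), for a name from the list of things; names that differ only in an ending like _2 or _b are one class to them, and where a whole thing is asked for, a point or a joint stands for the part that bears it (a point fixed in the world has none). Each returns a list of dicts, best first, with "confidence" (0 to 1); they miss things now and then, are a little off and sometimes report something else, mostly with a low value. They report only what shows in the picture. A call takes as long as a camera call. They do not tell look-alikes from the thing itself.
- nets.regions_of(picture, thing): "pixels" (420x560 bool, what is visible of it) and "extent" ([centre column, centre row, width, height] in pixels, round what is visible of it).
The state is a dict: "time_s": time; "joint_pos": joint angles; "joint_velocities": joint speeds; "joint_efforts": joint torques, N m; "eef_pos": TCP position; "eef_rot": TCP orientation; "wrist_force": force on the tool from outside, world axes, zero at the start; "moment": the same for the moment, N m; "grip_width": finger opening in m.
Only numpy, scipy, OpenCV 4.12 (cv2) and the standard library are available. Lean on these libraries where they do the work, as an engineer would, in place of code of your own. Each camera call takes 0.05 s, during which the arm holds its last target.

TASK

Put the kraft carton of cutter blades away in the blue blade locker: turn the black wing knob on the locker's sloping lid a quarter turn clockwise to release the lid, which then rises by itself, and stand the carton upright on the locker's floor, wholly inside. Leave the lid standing open and leave the wooden knocking block where it is.

Things in the scene. Friction and masses are not known exactly. Their poses are not given: they have to be found in the camera images.
- locker: blue sheet-metal box fixed on the worktop, 220 deep (x) x 270 wide (y), walls and floor 6 mm. Origin: centre of its underside; x to its high back, z up; its low front faces left of the robot. Front wall 85 high, back 202, sides slope between. White lid over its open top slopes 28 degrees down to the front. A strike lip 44 wide, at mid front wall just below the rim, reaches 34 mm into the opening
- latch_grip (a point): centre of the black wing knob's grip (lid shut: x -77, z 129 mm in the locker's frame), 25 mm above the lid face. Wing 74 long, 16 thick, from 10 to 40 mm above the lid; under it a disc, 60 across, 6 high. Site y runs along the wing, x across it (pinch there), z out of the lid along the knob's axis, which leans 28 degrees from vertical to the locker's front. Red line at one end of the wing
- latch (a joint): angle of the wing knob, rad: 0 = locked, wing level across the lid; turns clockwise, looking at the lid, to a stop at 1.57 = wing up and down the slope. Starts at 0 to 0.15. Light friction (0.05 N m), no spring: stays where left. The cam behind it frees the lid at about 1.3
- lid (a joint): lid angle, rad, about the top edge of the locker's back wall: 0 = shut, 2.05 = fully open, nearly upright at the back, its top about 0.45 m above the worktop. Once freed a damped strut lifts it (about 3 N at the knob), fully open in about 7 s if nothing is in the way, and holds it there
- carton_mid (a point): centre of the loose brown kraft carton that is to be put away, half-way up: 63 (x) x 126 (y) x 92 (z) mm, about 0.34 kg, standing on the worktop; z is up. It can be gripped across its 63 mm side
- jog_block_mid (a point): centre of a loose bystander: wooden knocking block with a black rubber face, 51 (x) x 110 (y) x 50 (z) mm; it is to stay where it is
Not all that is in view belongs to the job. Leave any green or pink look-alike of the part that bears carton_mid alone.

How it is judged:
By the outcome, as a careful person would: the job done as asked, in the order asked, and still so for the second after the job is handed in, with the robot touching nothing.
It also fails if it takes over 61 s, if anything falls off the work surface, if the arm or the gripper's body presses on something with over 40 N, if the wrist force passes 120 N, or if a joint passes its speed limit or range.

## Working session

There is one attempt and no reset: what is moved stays moved. The work goes in short steps, Python scripts to look and compute and a shell command to move; the robot and the scene stay as the last step left them, time stands still between calls to the robot, and variables do not carry over. Pictures are saved under pics/ and viewed, and the job is handed in when it is done.

```bash
ls; mkdir -p pics
cat > h.py <<'E'
import numpy as np, cv2
from rig import r, vision, nets
def save(p,n): cv2.imwrite('pics/'+n+'.png', p['img'][:,:,::-1])
E
python3 - <<'E'
from h import *
print(r.sense())
for n in ['scene','top','wrist']:
    p=vision.get_image(n); save(p,n+'0'); print(n,p['mtx'].tolist(),np.round(p['world_to_cam'],4).tolist())
    for t in ['locker','latch_grip','carton_mid','jog_block_mid']:
        for d in nets.regions_of(p,t): print(t,d['confidence'],d['extent'])
E
```

```text
pics
{'time_s': 0.0, 'joint_pos': array([ 9.84001093e-01,  2.76564495e-01,  1.50608755e+00, -6.06328167e-06,
        1.36070313e+00, -1.21005765e-01]), 'joint_velocities': array([ 4.13705373e-05,  5.72647550e-05,  7.94660879e-04, -1.12832962e-03,
        1.50659488e-03,  7.46984231e-04]), 'joint_efforts': array([ 2.21910821e-03, -4.04589629e+01, -2.37229335e+01,  7.04360311e-02,
        3.46355711e-02, -1.41143255e-04]), 'eef_pos': array([0.25797044, 0.51330553, 0.22664027]), 'eef_rot': array([-3.14138578e+00,  1.75034913e-03,  1.10500831e+00]), 'wrist_force': array([-0.07867888, -0.20353353,  0.07050647]), 'moment': array([-0.02200531, -0.0145157 ,  0.00275134]), 'grip_width': 0.09406486849093501}
scene [[462.06461124976425, 0.0, 282.72685861991647], [0.0, 462.06461124976425, 213.00873362739853], [0.0, 0.0, 1.0]] [[-0.8296, -0.5583, 0.0001, 0.4702], [-0.2224, 0.3303, -0.9173, 0.1338], [0.5121, -0.761, -0.3982, 1.3742], [0.0, 0.0, 0.0, 1.0]]
locker 0.83 [303.3, 184.8, 95.6, 79.8]
carton_mid 0.91 [376.9, 205.4, 28.2, 39.6]
carton_mid 0.8 [323.2, 273.9, 55.5, 51.9]
carton_mid 0.79 [164
[... 334 characters left out ...]
0.0, 0.0, 0.0, 1.0]]
locker 0.7 [372.9, 160.2, 83.2, 87.7]
carton_mid 0.96 [146.1, 206.3, 39.9, 23.5]
carton_mid 0.93 [397.1, 229.5, 45.4, 24.2]
carton_mid 0.75 [259.6, 204.7, 34.5, 25.4]
carton_mid 0.59 [247.8, 248.4, 21.9, 22.1]
jog_block_mid 0.73 [264.0, 164.0, 28.3, 21.8]
wrist [[325.19226210127806, 0.0, 280.05926322735985], [0.0, 325.19226210127806, 208.76213258059516], [0.0, 0.0, 1.0]] [[0.4501, 0.893, 0.0003, -0.5751], [0.8572, -0.4322, 0.2799, -0.0286], [0.2501, -0.1257, -0.96, 0.3914], [0.0, 0.0, 0.0, 1.0]]
carton_mid 0.85 [475.3, 224.8, 115.8, 102.1]
carton_mid 0.71 [128.2, 228.0, 125.7, 134.0]
carton_mid 0.61 [194.1, 343.8, 79.0, 80.2]
jog_block_mid 0.79 [230.4, 393.4, 66.1, 20.7]
```

View pics/scene0.png

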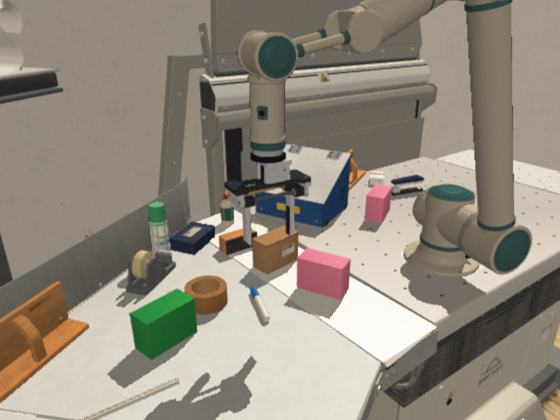

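View pics/top0.png

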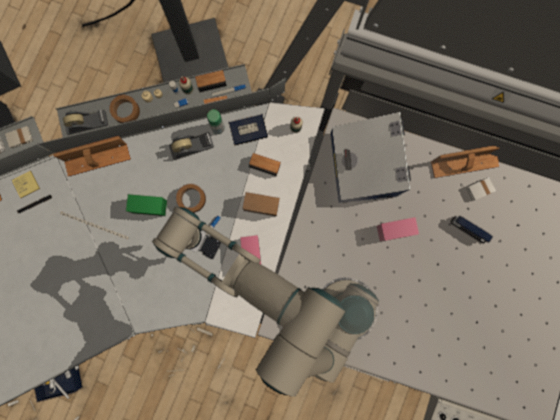

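View pics/wrist0.png

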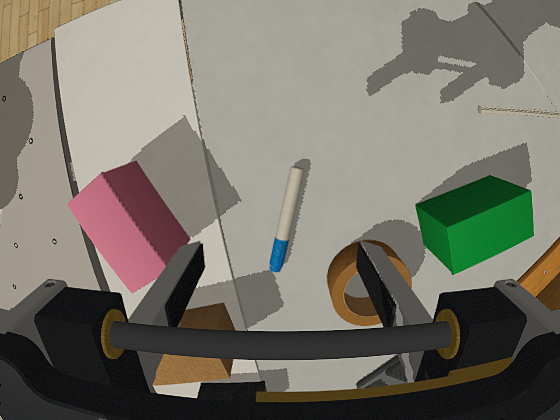

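Run:
```python
from h import *
a=cv2.imread('pics/top0.png'); cv2.imwrite('pics/t0z.png',cv2.resize(a[90:240,230:430],None,fx=4,fy=4,interpolation=cv2.INTER_CUBIC))
a=cv2.imread('pics/scene0.png'); cv2.imwrite('pics/s0z.png',cv2.resize(a[130:280,210:410],None,fx=4,fy=4,interpolation=cv2.INTER_CUBIC))
```

```text
(no output)
```

View pics/t0z.png

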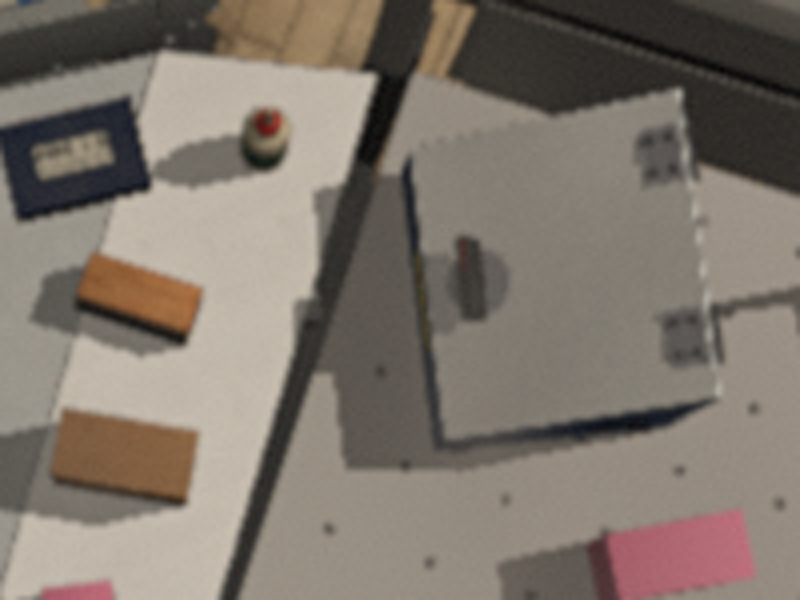

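View pics/s0z.png

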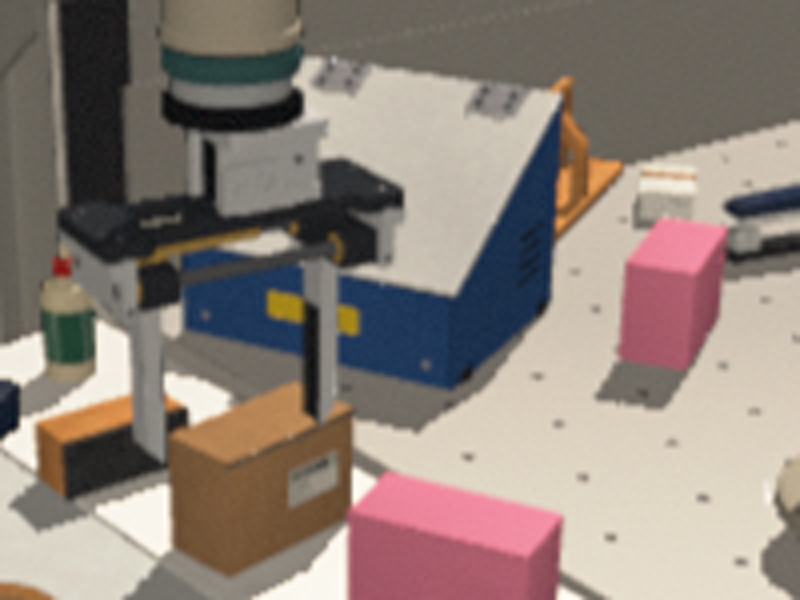

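```bash
cat >> h.py <<'E'
from scipy.optimize import least_squares
from scipy.spatial.transform import Rotation as Ro
def proj(p,X):
    X=np.atleast_2d(X); c=X@p['world_to_cam'][:3,:3].T+p['world_to_cam'][:3,3]
    K=p['mtx']; return np.c_[K[0,0]*c[:,0]/c[:,2]+K[0,2],K[1,1]*c[:,1]/c[:,2]+K[1,2]]
def place(q,L): 
    c,s=np.cos(q[2]),np.sin(q[2]); L=np.array(L,float)
    return L@np.array([[c,-s,0],[s,c,0],[0,0,1]]).T+[q[0],q[1],0]
E
python3 - <<'E'
from h import *
p=vision.get_image('top'); s=vision.get_image('scene')
z=lambda a:np.array(a)/4+[230-.375,90-.375]
zs=lambda a:np.array(a)/4+[210-.375,130-.375]
Lk=[[-.11,.135,.087],[-.11,-.135,.087],[.11,-.135,.204],[.11,.135,.204]]
# x axis -> -y world ; locker y -> +x world
im=z([(410,155),(440,445),(718,398),(683,90)])
def f(q):return (proj(p,place(q,Lk))-im[[0,1,2,3]]).ravel()
o=least_squares(f,[.45,-.25,-np.pi/2]);print('locker',o.x,np.round(o.fun,1))
print('scene check', proj(s,place(o.x,Lk))*1, 'obs ', zs([(455,295),(563,92)]))
np.save('lk.npy',o.x)
k=place(o.x,[[-.077,0,.129]]);print('knob',k,proj(p,k),'obs',z([471,279]))
h=.092
C=[[.0315,.063,h],[.0315,-.063,h],[-.0315,-.063,h],[-.0315,.063,h]]
imc=z([(65,410),(198,432),(185,502),(52,478)])
o2=least_squares(lambda q:(proj(p,place(q,C))-imc).ravel(),[.33,.3,-0.2]);print('carton',o2.x,np.round(o2.fun,1))
ims=zs([(170,430),(230,462),(350,405)]);print(proj(s,place(o2.x,C)),ims)
np.save('ct.npy',o2.x)
B=[[.0255,.055,.05],[.0255,-.055,.05],[-.0255,-.055,.05],[-.0255,.055,.05]]
imb=z([(93,255),(202,287),(187,333),(80,298)])
o3=least_squares(lambda q:(proj(p,place(q,B))-imb).ravel(),[.45,.3,-0.2]);print('block',o3.x,np.round(o3.fun,1))
E
```

```text
locker [ 0.53251756 -0.08296555 -1.4957865 ] [-0.2 -1.1  0.8 -0.4  0.4  0.9 -1.   0.5]
scene check [[255.52980878 190.47035419]
 [324.38436019 204.76634779]
 [351.51854253 154.19446046]
 [285.7835508  144.41838245]] obs  [[323.375 203.375]
 [350.375 152.625]]
knob [[ 0.52674722 -0.00618206  0.129     ]] [[346.86708964 160.48208339]] obs [347.375 159.375]
carton [ 0.38504786  0.3018652  -0.19851327] [-0.8 -0.3  0.7  0.3  0.9  0.1 -0.7 -0. ]
[[252.24537797 238.95852988]
 [284.35622768 225.48268484]
 [299.85592351 232.09086793]
 [267.69737282 246.44366421]] [[252.125 237.125]
 [267.125 245.125]
 [297.125 230.875]]
block [ 0.53965809  0.28490648 -0.3273154 ] [-0.3 -1.4  0.9 -0.5  0.6  1.  -1.2  0.9]
```

```bash
cat >> h.py <<'E'
def cur():
    s=r.sense(); return s['eef_pos'],Ro.from_euler('xyz',s['eef_rot'])
def delta(P,R):
    p0,R0=cur(); return np.round(R0.inv().apply(np.array(P)-p0),4), np.round((R0.inv()*R).as_rotvec(degrees=True),1)
lk=np.load('lk.npy'); ct=np.load('ct.npy')
ex=np.array([np.cos(lk[2]),np.sin(lk[2]),0]); ez=np.array([0,0,1.]); ey=np.cross(ez,ex)
t=np.radians(28); n=np.cos(t)*ez-np.sin(t)*ex; xd=-np.cos(t)*ex-np.sin(t)*ez
def Rk(ang): # knob tool orientation, turned by ang rad clockwise
    R=Ro.from_matrix(np.c_[xd,np.cross(-n,xd),-n]); return R*Ro.from_rotvec([0,0,ang])
def down(yaw): return Ro.from_euler('xyz',[np.pi,0,yaw])
E
python3 - <<'E'
from h import *
k=np.array([.529,-.008,.129])
print(delta(k+.12*n,Rk(.07)), k+.12*n)
p=vision.get_image('top')
for a in [0,.07,.15]:
    w=Rk(a).as_matrix()[:,1]; print(a,(proj(p,[k+w*.037+n*.015,k-w*.037+n*.015])-[229.6,89.6])*4)
E
```

```text
(array([-0.2963,  0.4472, -0.0075]), array([ -8.5, -27. , -26.4])) [0.52477816 0.04817817 0.23495371]
0 [[460.41402501 237.69543765]
 [470.09704601 320.15458195]]
0.07 [[463.19239572 237.25373214]
 [467.30354899 320.54695673]]
0.15 [[466.38338655 236.99747099]
 [464.10366181 320.74430057]]
```

```bash
python3 -m crank '[{"xyz":[-0.06,0.09,-0.0015],"angular":[-1.7,-5.4,-5.3],"claw":0.094},{"xyz":[-0.12,0.18,-0.003],"angular":[-3.4,-10.8,-10.6],"claw":0.094},{"xyz":[-0.18,0.27,-0.0045],"angular":[-5.1,-16.2,-15.9],"claw":0.094},{"xyz":[-0.24,0.36,-0.006],"angular":[-6.8,-21.6,-21.2],"claw":0.094},{"xyz":[-0.296,0.447,-0.0075],"angular":[-8.5,-27,-26.4],"claw":0.094},{"xyz":[-0.296,0.447,-0.0075],"angular":[-8.5,-27,-26.4],"claw":0.094},{"xyz":[-0.296,0.447,-0.0075],"angular":[-8.5,-27,-26.4],"claw":0.094},{"xyz":[-0.296,0.447,-0.0075],"angular":[-8.5,-27,-26.4],"claw":0.094},{"xyz":[-0.296,0.447,-0.0075],"angular":[-8.5,-27,-26.4],"claw":0.094},{"xyz":[-0.296,0.447,-0.0075],"angular":[-8.5,-27,-26.4],"claw":0.094},{"xyz":[-0.296,0.447,-0.0075],"angular":[-8.5,-27,-26.4],"claw":0.094},{"xyz":[-0.296,0.447,-0.0075],"angular":[-8.5,-27,-26.4],"claw":0.094},{"xyz":[-0.296,0.447,-0.0075],"angular":[-8.5,-27,-26.4],"claw":0.094},{"xyz":[-0.296,0.447,-0.0075],"angular":[-8.5,-27,-26.4],"claw":0.094}]'
python3 - <<'E'
from h import *
print(r.sense()['joint_pos'])
k=np.array([.529,-.008,.129])
print(delta(k+.12*n,Rk(.07)))
p=vision.get_image('wrist');save(p,'w1');print(np.round(p['world_to_cam'],4).tolist())
p=vision.get_image('scene');save(p,'s1')
E
```

```text
time_s: 2.3
eef_pos: [0.5242, 0.0495, 0.2348]
eef_rot: [3.105, 0.487, 1.567]
wrist_force: [0.4, 1.1, -0.4]
grip_width: 0.0938
[ 0.28454386  0.2721162   1.60171224 -0.48459124  1.40006073 -1.17520658]
(array([-0.0012,  0.0006,  0.0005]), array([-0., -0.,  0.]))
[[0.0042, 0.8839, -0.4677, 0.0637], [0.9498, 0.1429, 0.2784, -0.5358], [0.3129, -0.4454, -0.8389, 0.228], [0.0, 0.0, 0.0, 1.0]]
```

View pics/w1.png

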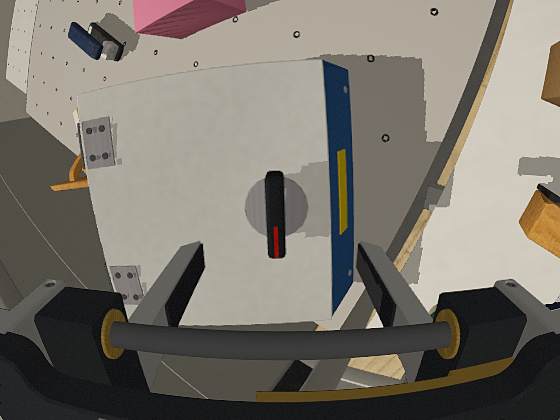

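View pics/s1.png

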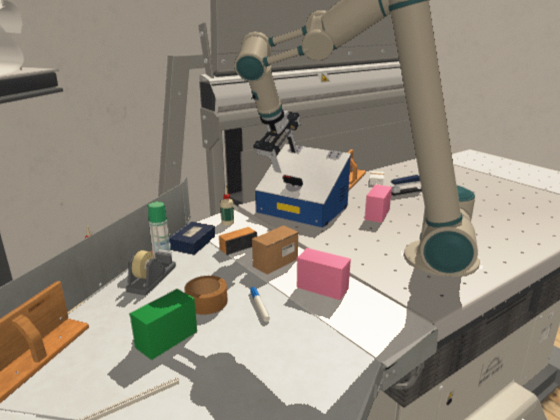

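```bash
cat >> h.py <<'E'
def fproj(p,X):
    X=np.atleast_2d(X); c=X@p['world_to_cam'][:3,:3].T+p['world_to_cam'][:3,3]
    rr=np.hypot(c[:,0],c[:,1]); th=np.arctan2(rr,c[:,2]); K=p['mtx']
    return np.c_[K[0,2]+K[0,0]*th*c[:,0]/rr,K[1,2]+K[1,1]*th*c[:,1]/rr]
E
python3 - <<'E'
from h import *
p=vision.get_image('wrist')
n_l=np.array([-np.sin(t),0,np.cos(t)]); g=np.array([-.077,0,.129])
top=g+.015*n_l; dx=np.array([np.cos(t),0,np.sin(t)]);
def L(a):
    w=np.cos(a)*np.array([0,1,0])+np.sin(a)*dx   # placeholder sign
    return np.array([top+.037*w,top-.037*w,[-.11,-.135,.087],[-.11,.135,.087],[.11,-.135,.204]])
obs=np.array([(278,258),(273,172),(322,60),(331,319),(78,95)],float)
W=np.array([1,1,.5,.5,.5])[:,None]
o=least_squares(lambda q:((fproj(p,place(q,L(q[3])))-obs)*W).ravel(),[*lk,0.]);print(o.x,np.round(o.fun.reshape(-1,2),1))
k=place(o.x,[g]);print('knob',k,'yaw change',o.x[2]-lk[2])
kk=least_squares(lambda q:(fproj(p,np.array([q[0],q[1],.129+.015*.883])+np.outer([1,-1],.037*Rk(0).as_matrix()[:,1]))-obs[[0,1]]).ravel(),[.53,0]) ;print(kk.x-.015*n[:2],kk.fun)
E
```

```text
[ 0.53672532 -0.08648354 -1.49418742  0.01802201] [[ 0.6 -1.6]
 [ 0.7  1.8]
 [-1.2 -0.5]
 [-0.9 -0.4]
 [-1.2 -0.4]]
knob [[ 0.5308322  -0.00970938  0.129     ]] yaw change 0.0015990849223557202
[ 0.53064458 -0.01019646] [ 0.82654398 -1.89349952 -0.52924349  1.59995433]
```

```bash
python3 - <<'E'
from h import *
lk=np.array([.5365,-.086,-1.4945]); np.save('lk.npy',lk)
E
python3 - <<'E'
from h import *
k=np.array([.5307,-.010,.129])
print(delta(k+.06*n,Rk(.0)));print(delta(k+.01*n,Rk(.0)))
E
```

```text
(array([-0.0032,  0.002 ,  0.0618]), array([-0.,  0., -4.]))
(array([-0.0031,  0.002 ,  0.1118]), array([-0.,  0., -4.]))
```

```bash
python3 -m crank '[{"xyz":[-0.003,0.002,0.03],"angular":[0,0,-3],"claw":0.094},{"xyz":[-0.003,0.002,0.06],"angular":[0,0,-3],"claw":0.094},{"xyz":[-0.003,0.002,0.085],"angular":[0,0,-3],"claw":0.094},{"xyz":[-0.003,0.002,0.10],"angular":[0,0,-3],"claw":0.094},{"xyz":[-0.003,0.002,0.111],"angular":[0,0,-3],"claw":0.094},{"xyz":[-0.003,0.002,0.111],"angular":[0,0,-3],"claw":0.094}]'
python3 - <<'E'
from h import *
k=np.array([.5307,-.010,.129])
print(delta(k+.01*n,Rk(.0)))
p=vision.get_image('wrist');save(p,'w2')
p=vision.get_image('scene');save(p,'s2')
E
```

```text
time_s: 3.05
eef_pos: [0.5295, -0.0046, 0.1374]
eef_rot: [3.135, 0.489, 1.629]
wrist_force: [-0.3, 0.2, 0.4]
grip_width: 0.0937
(array([-0.0009,  0.0008, -0.0001]), array([-0.1,  0. , -0.9]))
```

View pics/w2.png

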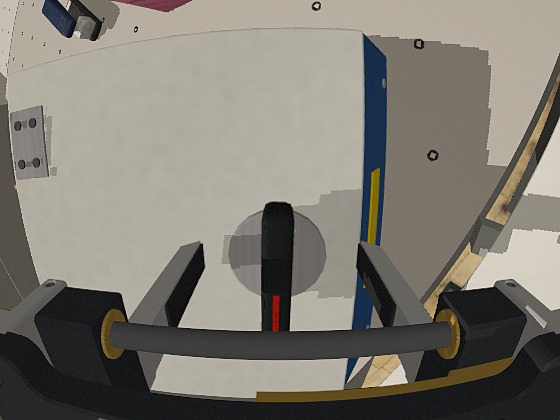

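The wing (column 277, rows 202–332) stands between the fingers (203 and 360), well centred. I close on it.

```bash
python3 -m crank '[{"xyz":[-0.001,0.001,0],"angular":[0,0,-0.5],"claw":0.05},{"xyz":[-0.001,0.001,0],"angular":[0,0,-0.5],"claw":0.03},{"xyz":[-0.001,0.001,0],"angular":[0,0,-0.5],"claw":0.012},{"xyz":[-0.001,0.001,0],"angular":[0,0,-0.5],"claw":0.012},{"xyz":[-0.001,0.001,0],"angular":[0,0,-0.5],"claw":0.012},{"xyz":[-0.001,0.001,0],"angular":[0,0,-0.5],"claw":0.012},{"xyz":[-0.001,0.001,0],"angular":[0,0,-0.5],"claw":0.012},{"xyz":[-0.001,0.001,0],"angular":[0,0,-0.5],"claw":0.012}]'
```

```text
time_s: 3.95
eef_pos: [0.5317, -0.0051, 0.1393]
eef_rot: [3.136, 0.489, 1.637]
wrist_force: [0.0, 0.2, 0.5]
grip_width: 0.0336
```

```bash
python3 -m crank '[{"xyz":[0,0,0],"angular":[0,0,0],"claw":0.01},{"xyz":[0,0,0],"angular":[0,0,0],"claw":0.01},{"xyz":[0,0,0],"angular":[0,0,0],"claw":0.01},{"xyz":[0,0,0],"angular":[0,0,0],"claw":0.01}]'
```

```text
time_s: 4.35
eef_pos: [0.5318, -0.0056, 0.1396]
eef_rot: [3.136, 0.49, 1.637]
wrist_force: [1.1, -2.8, 2.0]
grip_width: 0.0156
```

```bash
python3 -m crank '[{"xyz":[0,0,0],"angular":[0,0,8],"claw":0.01},{"xyz":[0,0,0],"angular":[0,0,16],"claw":0.01},{"xyz":[0,0,0],"angular":[0,0,24],"claw":0.01},{"xyz":[0,0,0],"angular":[0,0,32],"claw":0.01},{"xyz":[0,0,0],"angular":[0,0,40],"claw":0.01},{"xyz":[0,0,0],"angular":[0,0,48],"claw":0.01},{"xyz":[0,0,0],"angular":[0,0,56],"claw":0.01},{"xyz":[0,0,0],"angular":[0,0,62],"claw":0.01},{"xyz":[0,0,0],"angular":[0,0,68],"claw":0.01}]'
python3 -c "
from h import *
k=np.array([.5307,-.010,.129]);print(delta(k+.01*n,Rk(np.pi/2)),r.sense()['joint_pos'],r.sense()['moment'])"
```

```text
time_s: 5.25
eef_pos: [0.5309, -0.0069, 0.1403]
eef_rot: [2.678, 0.174, 0.407]
wrist_force: [-1.7, -3.6, 3.3]
grip_width: 0.0158
(array([ 0.0006, -0.0026,  0.0014]), array([ 0.2,  0.1, 21.3])) [ 0.18386347  0.33688873  1.76807616 -0.5400189   1.15529389 -0.01169345] [-0.54793228  0.31231759 -0.07306383]
```

```bash
python3 -m crank '[{"xyz":[0,0,0],"angular":[0,0,6],"claw":0.01},{"xyz":[0,0,0],"angular":[0,0,12],"claw":0.01},{"xyz":[0,0,0],"angular":[0,0,17],"claw":0.01},{"xyz":[0,0,0],"angular":[0,0,20],"claw":0.01},{"xyz":[0,0,0],"angular":[0,0,20],"claw":0.01}]'
python3 -c "
from h import *
k=np.array([.5307,-.010,.129]);print(delta(k+.01*n,Rk(np.pi/2)),r.sense()['joint_pos'],r.sense()['moment'])"
```

```text
time_s: 5.75
eef_pos: [0.5303, -0.0071, 0.1404]
eef_rot: [2.648, 0.013, 0.095]
wrist_force: [-2.0, -1.6, 1.5]
grip_width: 0.0157
(array([ 0.0003, -0.0028,  0.0014]), array([0.3, 0.1, 1.3])) [ 0.18380307  0.33657914  1.76838778 -0.53991414  1.156386    0.33723275] [ 0.03378648  0.1997985  -0.16471077]
```

```bash
python3 -m crank '[{"xyz":[0,0,0],"angular":[0,0,0],"claw":0.06},{"xyz":[0,0,0],"angular":[0,0,0],"claw":0.07},{"xyz":[0,0,-0.005],"angular":[0,0,0],"claw":0.08},{"xyz":[0,0,-0.02],"angular":[0,0,0],"claw":0.094},{"xyz":[0,0,-0.05],"angular":[0,0,0],"claw":0.094},{"xyz":[0,0,-0.09],"angular":[0,0,0],"claw":0.094},{"xyz":[0,0,-0.13],"angular":[0,0,0],"claw":0.094},{"xyz":[0,0,-0.17],"angular":[0,0,0],"claw":0.094},{"xyz":[0,0,-0.20],"angular":[0,0,0],"claw":0.094},{"xyz":[0,0,-0.20],"angular":[0,0,0],"claw":0.094}]'
python3 - <<'E'
from h import *
p=vision.get_image('wrist');save(p,'w3')
p=vision.get_image('scene');save(p,'s3')
print('ct',ct); 
for yaw in [ct[2],ct[2]+np.pi]:
  print(delta([ct[0],ct[1],.22],down(yaw)), delta([ct[0],ct[1],.055],down(yaw)))
E
```

```text
time_s: 6.75
eef_pos: [0.5257, 0.0895, 0.3203]
eef_rot: [2.651, 0.004, 0.098]
wrist_force: [-0.0, 0.3, 0.9]
grip_width: 0.0919
ct [ 0.38504786  0.3018652  -0.19851327]
(array([-0.1162, -0.2458, -0.0211]), array([28.1, -3.5, 16.7])) (array([-0.1142, -0.3239,  0.1242]), array([28.1, -3.5, 16.7]))
(array([-0.1162, -0.2458, -0.0211]), array([   4.9,   40. , -158.4])) (array([-0.1142, -0.3239,  0.1242]), array([   4.9,   40. , -158.4]))
```

View pics/s3.png

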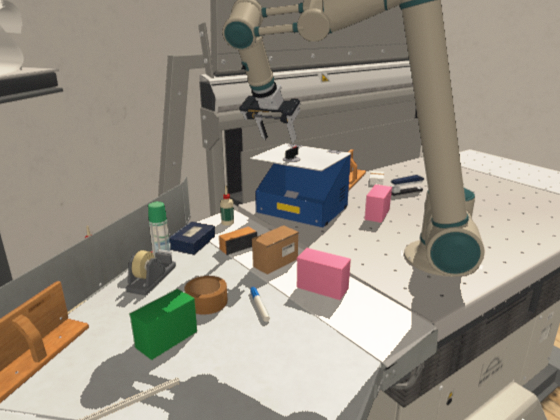

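View pics/w3.png

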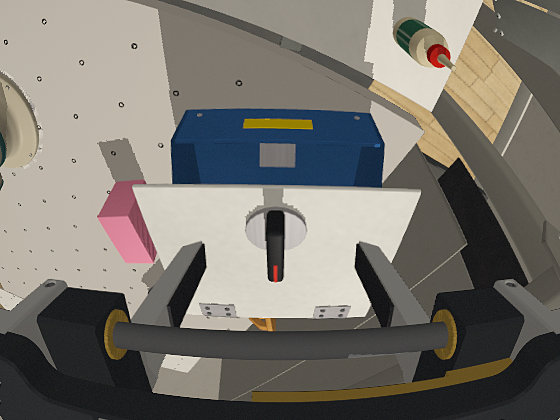

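The lid is rising (white lid near level at scene 303,156), the knob is released. I move away over the carton.

```bash
python3 -m crank '[{"xyz":[-0.02,-0.045,-0.01],"angular":[5,-0.6,3],"claw":0.094},{"xyz":[-0.04,-0.09,-0.015],"angular":[10,-1.2,6],"claw":0.094},{"xyz":[-0.06,-0.135,-0.02],"angular":[15,-1.8,9],"claw":0.094},{"xyz":[-0.08,-0.18,-0.02],"angular":[20,-2.4,12],"claw":0.094},{"xyz":[-0.10,-0.22,-0.021],"angular":[25,-3,15],"claw":0.094},{"xyz":[-0.116,-0.246,-0.021],"angular":[28.1,-3.5,16.7],"claw":0.094},{"xyz":[-0.116,-0.246,-0.021],"angular":[28.1,-3.5,16.7],"claw":0.094},{"xyz":[-0.116,-0.246,-0.021],"angular":[28.1,-3.5,16.7],"claw":0.094}]'
python3 - <<'E'
from h import *
print(r.sense()['joint_pos'])
p=vision.get_image('wrist');save(p,'w4')
p=vision.get_image('top');save(p,'t4')
for d in nets.regions_of(p,'carton_mid'): print(d['confidence'],d['extent'])
C=[[.0315,.063,.092],[.0315,-.063,.092],[-.0315,-.063,.092],[-.0315,.063,.092]]
p=vision.get_image('wrist');print(fproj(p,place(ct,C)))
print(delta([ct[0],ct[1],.055],down(ct[2])))
E
```

```text
time_s: 7.65
eef_pos: [0.3851, 0.3007, 0.2187]
eef_rot: [3.138, 0.001, -0.198]
wrist_force: [0.8, -0.4, 0.3]
grip_width: 0.0938
[ 0.52194909  0.15281742  1.69210929 -0.00196591  1.29979746  0.72041341]
0.98 [251.1, 253.6, 22.4, 40.1]
0.88 [146.2, 207.1, 38.8, 25.0]
0.79 [261.4, 206.6, 33.1, 19.0]
0.62 [396.2, 229.5, 37.9, 22.6]
[[313.9515658  137.98361219]
 [310.47334159 269.22999742]
 [246.11947659 269.2670399 ]
 [241.76865181 138.16437528]]
(array([-1.50e-03, -1.00e-04,  1.65e-01]), array([ 0.1, -0. , -0. ]))
```

View pics/w4.png

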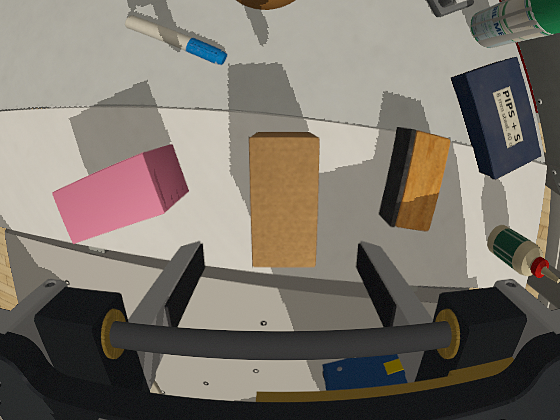

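View pics/t4.png

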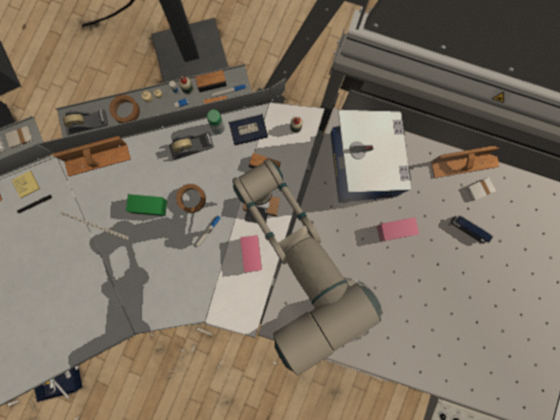

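Run:
```python
from h import *
C=[[.0315,.063,.092],[.0315,-.063,.092],[-.0315,-.063,.092],[-.0315,.063,.092]]
p=vision.get_image('wrist')
obs=np.array([(319,136),(317,267),(254,267),(249,137)])
o=least_squares(lambda q:(fproj(p,place(q,C))-obs).ravel(),ct);print(o.x,o.fun.round(1));np.save('ct.npy',o.x)
c=o.x;print(delta([c[0],c[1],.055],down(c[2])))
```

```text
[ 0.39147052  0.30253356 -0.1862862 ] [ 1.2 -0.4  0.7  0.1 -0.8  1.1 -1.  -0.5]
(array([ 0.0048, -0.0019,  0.165 ]), array([ 0. , -0. , -0.7]))
```

```bash
python3 -m crank '[{"xyz":[0.005,-0.002,0.03],"angular":[0,0,-0.7],"claw":0.094},{"xyz":[0.005,-0.002,0.06],"angular":[0,0,-0.7],"claw":0.094},{"xyz":[0.005,-0.002,0.09],"angular":[0,0,-0.7],"claw":0.094},{"xyz":[0.005,-0.002,0.12],"angular":[0,0,-0.7],"claw":0.094},{"xyz":[0.005,-0.002,0.145],"angular":[0,0,-0.7],"claw":0.094},{"xyz":[0.005,-0.002,0.16],"angular":[0,0,-0.7],"claw":0.094},{"xyz":[0.005,-0.002,0.16],"angular":[0,0,-0.7],"claw":0.094},{"xyz":[0.005,-0.002,0.16],"angular":[0,0,-0.7],"claw":0.06},{"xyz":[0.005,-0.002,0.16],"angular":[0,0,-0.7],"claw":0.05},{"xyz":[0.005,-0.002,0.16],"angular":[0,0,-0.7],"claw":0.05},{"xyz":[0.005,-0.002,0.16],"angular":[0,0,-0.7],"claw":0.05},{"xyz":[0.005,-0.002,0.16],"angular":[0,0,-0.7],"claw":0.05},{"xyz":[0.005,-0.002,0.16],"angular":[0,0,-0.7],"claw":0.05},{"xyz":[0.005,-0.002,0.16],"angular":[0,0,-0.7],"claw":0.05},{"xyz":[0.005,-0.002,0.16],"angular":[0,0,-0.7],"claw":0.05}]'
python3 - <<'E'
from h import *
p=vision.get_image('scene');save(p,'s5')
E
```

```text
time_s: 9.4
eef_pos: [0.3908, 0.3027, 0.0606]
eef_rot: [3.141, 0.001, -0.187]
wrist_force: [-4.1, 0.7, 7.6]
grip_width: 0.0616
```

View pics/s5.png

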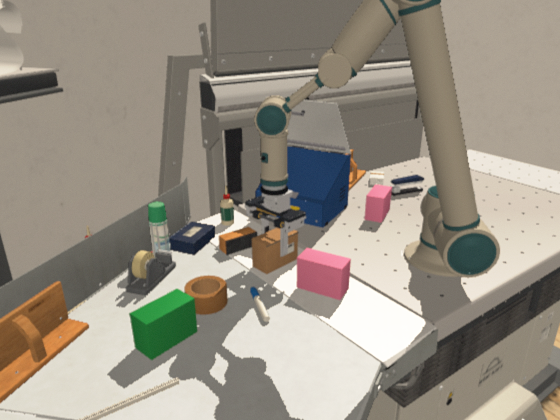

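Carton gripped (61.6 mm); lid is nearly upright behind (scene 315,125). Lift.

```bash
python3 -m crank '[{"xyz":[0,0,-0.01],"angular":[0,0,0],"claw":0.05},{"xyz":[0,0,-0.03],"angular":[0,0,0],"claw":0.05},{"xyz":[0,0,-0.06],"angular":[0,0,0],"claw":0.05},{"xyz":[0,0,-0.09],"angular":[0,0,0],"claw":0.05},{"xyz":[0,0,-0.12],"angular":[0,0,0],"claw":0.05},{"xyz":[0,0,-0.15],"angular":[0,0,0],"claw":0.05},{"xyz":[0,0,-0.18],"angular":[0,0,0],"claw":0.05},{"xyz":[0,0,-0.21],"angular":[0,0,0],"claw":0.05},{"xyz":[0,0,-0.235],"angular":[0,0,0],"claw":0.05},{"xyz":[0,0,-0.235],"angular":[0,0,0],"claw":0.05}]'
python3 - <<'E'
from h import *
p=vision.get_image('scene');save(p,'s6')
p=vision.get_image('top');save(p,'t6')
a=cv2.imread('pics/t6.png'); cv2.imwrite('pics/t6z.png',cv2.resize(a[90:240,300:460],None,fx=4,fy=4,interpolation=cv2.INTER_CUBIC))
lk=np.load('lk.npy'); yaw=lk[2]+np.pi/2
for x in (0.01,):
  P=place(lk,[[x,0,0]])[0]; print(P,yaw)
  print(delta([P[0],P[1],.295],down(yaw)),delta([P[0],P[1]+.1,.295],down(yaw)))
E
```

```text
time_s: 10.45
eef_pos: [0.3929, 0.3036, 0.2992]
eef_rot: [-3.137, -0.006, -0.187]
wrist_force: [0.2, 0.7, -3.8]
grip_width: 0.0618
[ 0.53726222 -0.09597091  0.        ] 0.07629632679489662
(array([2.181e-01, 3.642e-01, 2.000e-04]), array([  0.1,   0.1, -15.1])) (array([1.995e-01, 2.660e-01, 2.000e-04]), array([  0.1,   0.1, -15.1]))
```

View pics/s6.png

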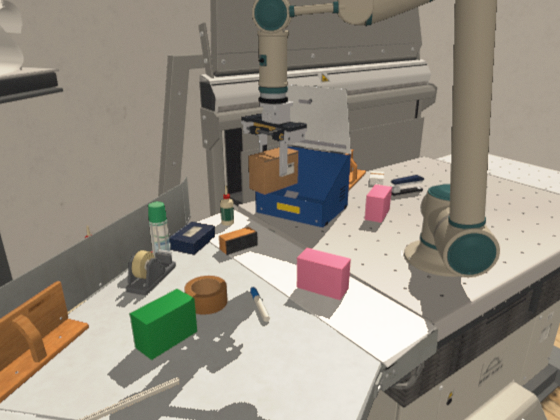

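View pics/t6z.png

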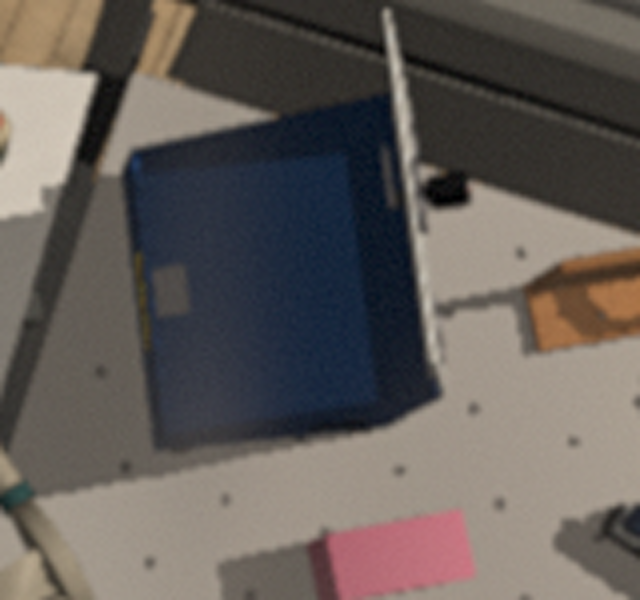

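```bash
python3 -m crank '[{"xyz":[0.01,0.015,0],"angular":[0,0,-1],"claw":0.05},{"xyz":[0.028,0.045,0],"angular":[0,0,-2],"claw":0.05},{"xyz":[0.05,0.08,0],"angular":[0,0,-4],"claw":0.05},{"xyz":[0.073,0.12,0],"angular":[0,0,-6],"claw":0.05},{"xyz":[0.095,0.16,0],"angular":[0,0,-8],"claw":0.05},{"xyz":[0.12,0.20,0],"angular":[0,0,-10],"claw":0.05},{"xyz":[0.144,0.24,0],"angular":[0,0,-12],"claw":0.05},{"xyz":[0.168,0.28,0],"angular":[0,0,-14],"claw":0.05},{"xyz":[0.19,0.317,0],"angular":[0,0,-15],"claw":0.05},{"xyz":[0.207,0.345,0],"angular":[0,0,-15.1],"claw":0.05},{"xyz":[0.218,0.364,0],"angular":[0,0,-15.1],"claw":0.05},{"xyz":[0.218,0.364,0],"angular":[0,0,-15.1],"claw":0.05},{"xyz":[0.218,0.364,0],"angular":[0,0,-15.1],"claw":0.05}]'
python3 - <<'E'
from h import *
p=vision.get_image('wrist');save(p,'w7')
p=vision.get_image('scene');save(p,'s7')
p=vision.get_image('top');save(p,'t7')
a=cv2.imread('pics/t7.png'); cv2.imwrite('pics/t7z.png',cv2.resize(a[90:240,300:460],None,fx=4,fy=4,interpolation=cv2.INTER_CUBIC))
lk=np.load('lk.npy'); yaw=lk[2]+np.pi/2
P=place(lk,[[.01,0,0]])[0]; print(delta([P[0],P[1],.068],down(yaw)),r.sense()['joint_pos'])
E
```

```text
time_s: 11.85
eef_pos: [0.5361, -0.0956, 0.293]
eef_rot: [-3.14, 0.005, 0.075]
wrist_force: [-0.2, 0.4, -4.4]
grip_width: 0.0619
(array([0.0013, 0.0015, 0.2265]), array([-0. ,  0.1,  0.1])) [-3.01807214e-01  2.00918974e-01  1.44294703e+00 -6.47867849e-04
  1.50026406e+00 -3.79236412e-01]
```

View pics/w7.png

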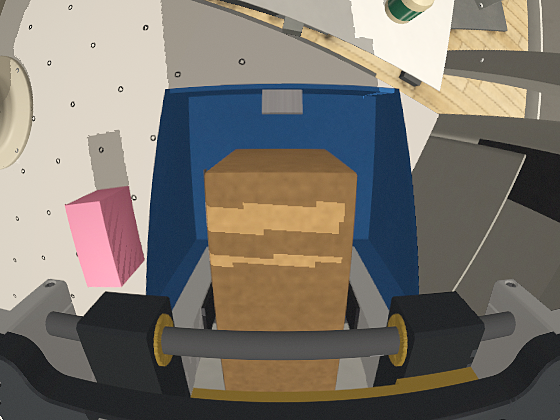

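View pics/s7.png

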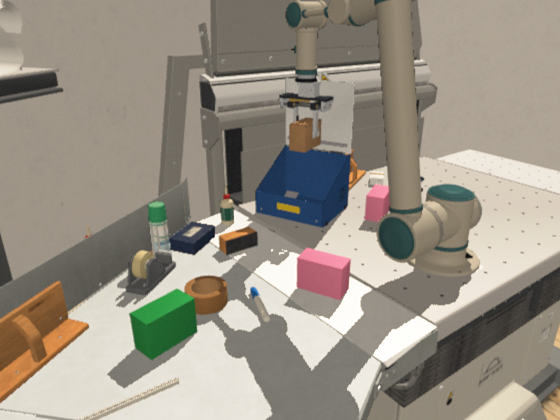

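View pics/t7z.png

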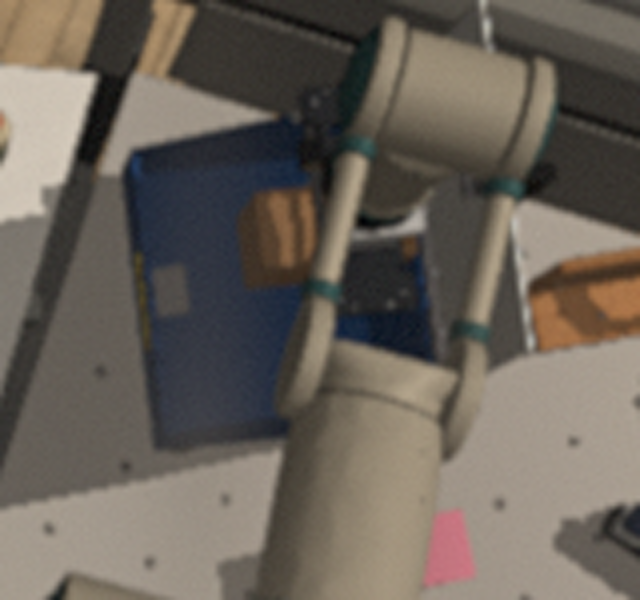

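Run:
```python
from h import *
s=vision.get_image('scene');save(s,'s8');p=vision.get_image('top');save(p,'t8')
print(r.sense()['time_s'])
for z in (.3,.5,.6,.65,.7): print(z,proj(s,[[.536,-.096,z]]),proj(p,[[.536,-.096,z]]))
lk=np.load('lk.npy')
for ang in (1.7,1.9,2.05):
  a=np.radians(-28)+ang; l=.249
  tx=.11-l*np.cos(a); tz=.202+l*np.sin(a)
  Q=place(lk,[[tx,.135,tz],[tx,-.135,tz]]); print(ang,tx,tz,proj(s,Q).round(),proj(p,Q).round())
for n_,box in (('s8',(0,230,230,410)),('t8',(90,240,300,460))):
  a=cv2.imread('pics/%s.png'%n_); cv2.imwrite('pics/%sz.png'%n_,cv2.resize(a[box[0]:box[1],box[2]:box[3]],None,fx=2.6 if n_=='s8' else 4,fy=2.6 if n_=='s8' else 4,interpolation=cv2.INTER_CUBIC))
```

```text
12.1
0.3 [[305.53612488 128.69659312]] [[382.10613231 146.85716178]]
0.5 [[306.7360515   68.61252208]] [[396.71609004 131.63608934]]
0.6 [[307.38435611  36.14988719]] [[405.53964578 122.44345623]]
0.65 [[307.72174525  19.25575986]] [[410.42644741 117.35224631]]
0.7 [[308.06844605   1.8953686 ]] [[415.6770877  111.88197887]]
1.7 0.02240292243434769 0.43508314396789205 [[273.  85.]
 [345.  91.]] [[390.  92.]
 [401. 181.]]
1.9 0.07045550419304736 0.4478398520406606 [[280.  80.]
 [351.  85.]] [[407.  90.]
 [419. 178.]]
2.05 0.10763739463106438 0.4509887911048822 [[285.  78.]
 [355.  83.]] [[419.  88.]
 [432. 177.]]
```

View pics/s8z.png

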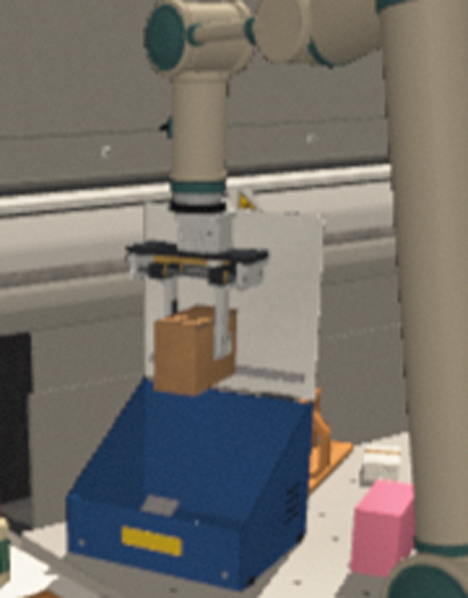

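View pics/t8z.png

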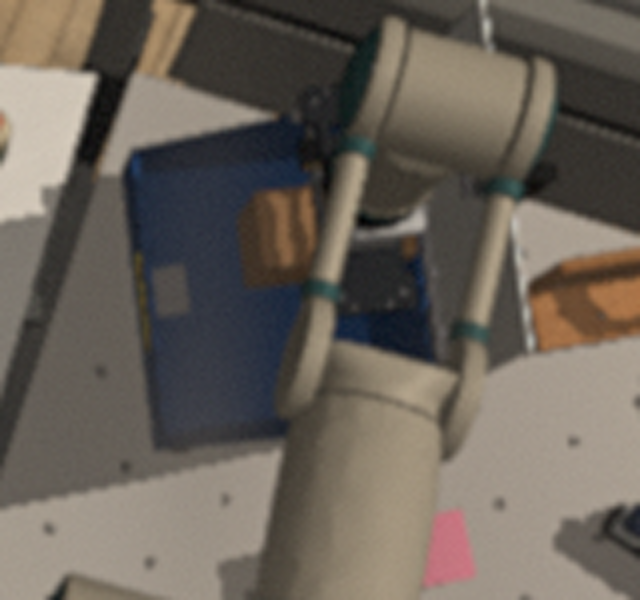

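Run:
```python
from h import *
lk=np.load('lk.npy'); yaw=lk[2]+np.pi/2
for x,yw in ((-.045,yaw),(-.045,yaw-np.pi/2),(-.02,yaw-np.pi/2)):
  P=place(lk,[[x,.042,0]])[0]; print(P,delta([P[0],P[1],.295],down(yw)))
```

```text
[ 0.57494781 -0.03792957  0.        ] (array([ 0.0425, -0.0536,  0.0001]), array([0. , 0.1, 0.1]))
[ 0.57494781 -0.03792957  0.        ] (array([ 0.0425, -0.0536,  0.0001]), array([ 0.1,  0. , 90.1]))
[ 0.57685337 -0.06285685  0.        ] (array([ 0.0424, -0.0286,  0.0001]), array([ 0.1,  0. , 90.1]))
```

The lid is fully open (top edge at top-camera 421,88 to 432,177, as predicted for 2.05). The wrist housing would pass close to it, so I turn the carton 90° and place it a little further forward and clear of the lip sideways.

```bash
python3 -m crank '[{"xyz":[0.015,-0.02,0],"angular":[0,0,0],"claw":0.05},{"xyz":[0.03,-0.04,0],"angular":[0,0,0],"claw":0.05},{"xyz":[0.042,-0.054,0],"angular":[0,0,0],"claw":0.05},{"xyz":[0.042,-0.054,0],"angular":[0,0,6],"claw":0.05},{"xyz":[0.042,-0.054,0],"angular":[0,0,14],"claw":0.05},{"xyz":[0.042,-0.054,0],"angular":[0,0,22],"claw":0.05},{"xyz":[0.042,-0.054,0],"angular":[0,0,30],"claw":0.05},{"xyz":[0.042,-0.054,0],"angular":[0,0,38],"claw":0.05},{"xyz":[0.042,-0.054,0],"angular":[0,0,46],"claw":0.05},{"xyz":[0.042,-0.054,0],"angular":[0,0,54],"claw":0.05},{"xyz":[0.042,-0.054,0],"angular":[0,0,62],"claw":0.05},{"xyz":[0.042,-0.054,0],"angular":[0,0,70],"claw":0.05},{"xyz":[0.042,-0.054,0],"angular":[0,0,78],"claw":0.05},{"xyz":[0.042,-0.045,0],"angular":[0,0,85],"claw":0.05},{"xyz":[0.042,-0.035,0],"angular":[0,0,90],"claw":0.05},{"xyz":[0.042,-0.029,0],"angular":[0,0,90],"claw":0.05},{"xyz":[0.042,-0.029,0],"angular":[0,0,90],"claw":0.05},{"xyz":[0.042,-0.029,0],"angular":[0,0,90],"claw":0.05}]'
python3 - <<'E'
from h import *
p=vision.get_image('wrist');save(p,'w9')
p=vision.get_image('scene');save(p,'s9')
lk=np.load('lk.npy'); yaw=lk[2]
P=place(lk,[[-.02,.042,0]])[0]; print(delta([P[0],P[1],.0685],down(yaw)))
E
```

```text
time_s: 13.9
eef_pos: [0.5764, -0.0621, 0.295]
eef_rot: [3.14, 0.0, -1.492]
wrist_force: [-0.5, -0.4, -3.6]
grip_width: 0.0618
(array([ 0.0009, -0.0008,  0.2266]), array([ 0.1, -0. ,  0.1]))
```

View pics/w9.png

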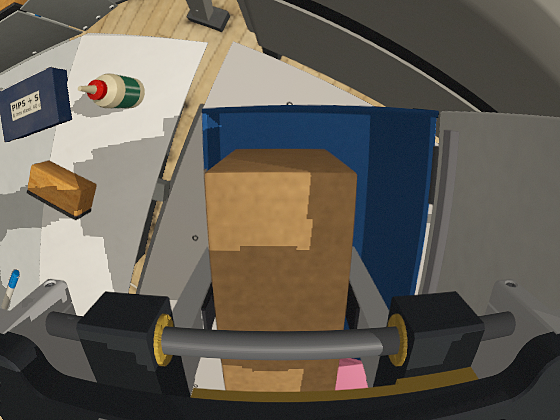

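View pics/s9.png

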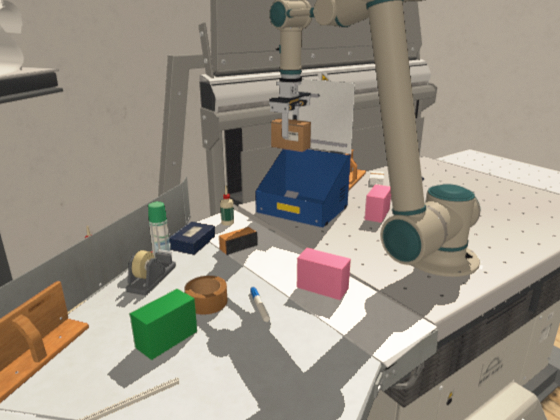

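```bash
python3 -m crank '[{"xyz":[0.001,-0.001,0.015],"angular":[0,0,0],"claw":0.05},{"xyz":[0.001,-0.001,0.04],"angular":[0,0,0],"claw":0.05},{"xyz":[0.001,-0.001,0.065],"angular":[0,0,0],"claw":0.05},{"xyz":[0.001,-0.001,0.09],"angular":[0,0,0],"claw":0.05},{"xyz":[0.001,-0.001,0.115],"angular":[0,0,0],"claw":0.05},{"xyz":[0.001,-0.001,0.135],"angular":[0,0,0],"claw":0.05},{"xyz":[0.001,-0.001,0.155],"angular":[0,0,0],"claw":0.05},{"xyz":[0.001,-0.001,0.17],"angular":[0,0,0],"claw":0.05},{"xyz":[0.001,-0.001,0.185],"angular":[0,0,0],"claw":0.05},{"xyz":[0.001,-0.001,0.2],"angular":[0,0,0],"claw":0.05},{"xyz":[0.001,-0.001,0.21],"angular":[0,0,0],"claw":0.05},{"xyz":[0.001,-0.001,0.215],"angular":[0,0,0],"claw":0.05},{"xyz":[0.001,-0.001,0.215],"angular":[0,0,0],"claw":0.05}]'
python3 - <<'E'
from h import *
p=vision.get_image('wrist');save(p,'w10')
p=vision.get_image('scene');save(p,'s10')
a=cv2.imread('pics/s10.png'); cv2.imwrite('pics/s10z.png',cv2.resize(a[60:240,230:410],None,fx=3.3,fy=3.3))
E
```

```text
time_s: 15.3
eef_pos: [0.5768, -0.0627, 0.0796]
eef_rot: [3.139, 0.0, -1.492]
wrist_force: [-0.3, 1.2, -3.2]
grip_width: 0.0619
```

View pics/s10z.png

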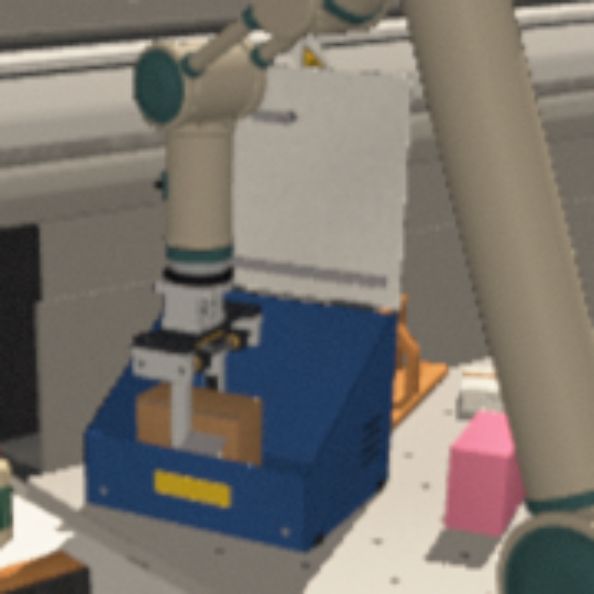

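View pics/w10.png

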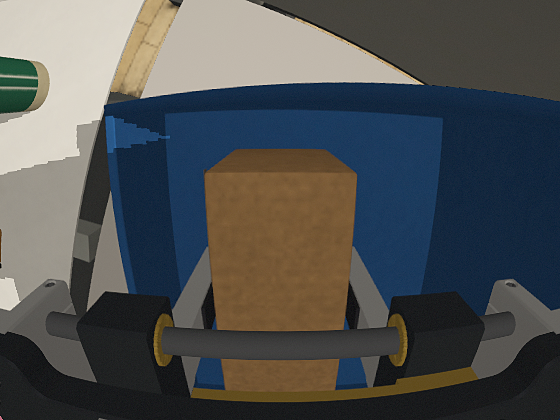

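The carton (scene crop 200,425) is inside the locker behind the front wall. The wing pair and lid are clear. Lower the last 13 mm.

```bash
python3 -m crank '[{"xyz":[0,0,0.004],"angular":[0,0,0],"claw":0.05},{"xyz":[0,0,0.007],"angular":[0,0,0],"claw":0.05},{"xyz":[0,0,0.01],"angular":[0,0,0],"claw":0.05},{"xyz":[0,0,0.012],"angular":[0,0,0],"claw":0.05},{"xyz":[0,0,0.012],"angular":[0,0,0],"claw":0.05}]'
```

```text
time_s: 15.9
eef_pos: [0.5773, -0.0629, 0.0683]
eef_rot: [3.14, -0.0, -1.492]
wrist_force: [0.3, 0.4, -4.1]
grip_width: 0.0622
```

```bash
python3 -m crank '[{"xyz":[0,0,0.001],"angular":[0,0,0],"claw":0.05},{"xyz":[0,0,0.0025],"angular":[0,0,0],"claw":0.05},{"xyz":[0,0,0.0025],"angular":[0,0,0],"claw":0.05}]'
```

```text
time_s: 16.2
eef_pos: [0.5775, -0.063, 0.0666]
eef_rot: [3.141, -0.0, -1.492]
wrist_force: [-1.4, -0.5, 2.9]
grip_width: 0.0617
```

Contact with the floor (force went from −4 to +3 N). Release and retreat straight up.

```bash
python3 -m crank '[{"xyz":[0,0,0],"angular":[0,0,0],"claw":0.085},{"xyz":[0,0,0],"angular":[0,0,0],"claw":0.085},{"xyz":[0,0,0],"angular":[0,0,0],"claw":0.085},{"xyz":[0,0,0],"angular":[0,0,0],"claw":0.085},{"xyz":[0,0,-0.01],"angular":[0,0,0],"claw":0.085},{"xyz":[0,0,-0.03],"angular":[0,0,0],"claw":0.085},{"xyz":[0,0,-0.06],"angular":[0,0,0],"claw":0.085},{"xyz":[0,0,-0.09],"angular":[0,0,0],"claw":0.085},{"xyz":[0,0,-0.12],"angular":[0,0,0],"claw":0.085},{"xyz":[0,0,-0.15],"angular":[0,0,0],"claw":0.085},{"xyz":[0,0,-0.18],"angular":[0,0,0],"claw":0.085},{"xyz":[0,0,-0.21],"angular":[0,0,0],"claw":0.085},{"xyz":[0,0,-0.24],"angular":[0,0,0],"claw":0.085},{"xyz":[0,0,-0.25],"angular":[0,0,0],"claw":0.085}]'
python3 -m crank '[{"xyz":[-0.03,0,0],"angular":[0,0,0],"claw":0.085},{"xyz":[-0.07,0,0],"angular":[0,0,0],"claw":0.085},{"xyz":[-0.11,0,0],"angular":[0,0,0],"claw":0.085},{"xyz":[-0.15,0,0],"angular":[0,0,0],"claw":0.085},{"xyz":[-0.19,0,0],"angular":[0,0,0],"claw":0.085},{"xyz":[-0.20,0,0],"angular":[0,0,0],"claw":0.085},{"xyz":[-0.20,0,0],"angular":[0,0,0],"claw":0.085},{"xyz":[-0.20,0,0],"angular":[0,0,0],"claw":0.085}]'
python3 - <<'E'
from h import *
p=vision.get_image('scene');save(p,'s11')
t_=vision.get_image('top');save(t_,'t11')
a=cv2.imread('pics/s11.png');b=cv2.imread('pics/t11.png')
cv2.imwrite('pics/f.png',np.hstack([cv2.resize(a[60:240,230:410],(396,396)),cv2.resize(b[80:230,290:440],(396,396))]))
for d in nets.regions_of(t_,'jog_block_mid'): print(d['confidence'],d['extent'])
for d in nets.regions_of(t_,'carton_mid'): print(d['confidence'],d['extent'])
print(r.sense()['wrist_force'])
E
```

```text
time_s: 17.6
eef_pos: [0.5788, -0.0631, 0.3208]
eef_rot: [-3.136, -0.002, -1.492]
wrist_force: [-0.4, 0.5, -0.6]
grip_width: 0.0849
time_s: 18.4
eef_pos: [0.5629, 0.1352, 0.3199]
eef_rot: [-3.136, -0.004, -1.492]
wrist_force: [0.1, 0.6, -0.5]
grip_width: 0.0853
0.79 [265.3, 164.4, 25.6, 21.9]
0.97 [146.6, 203.9, 39.4, 24.7]
0.9 [251.2, 254.6, 22.3, 36.8]
0.83 [396.7, 228.3, 43.8, 21.2]
0.75 [360.9, 150.4, 19.0, 39.6]
[-0.4498555  -0.9927099  -0.00897779]
```

View pics/f.png

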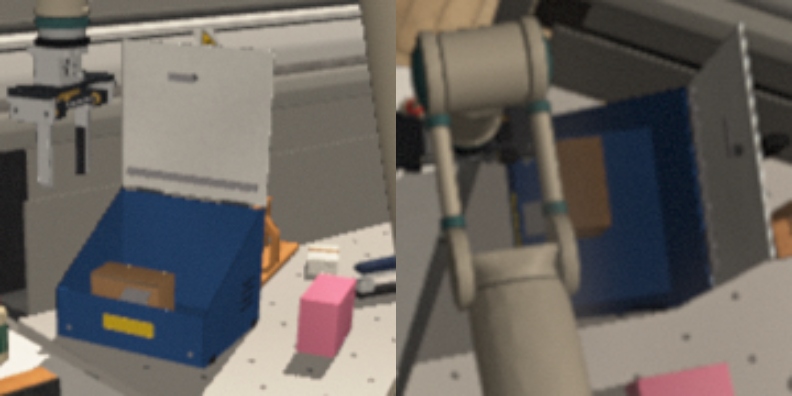

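View pics/s11.png

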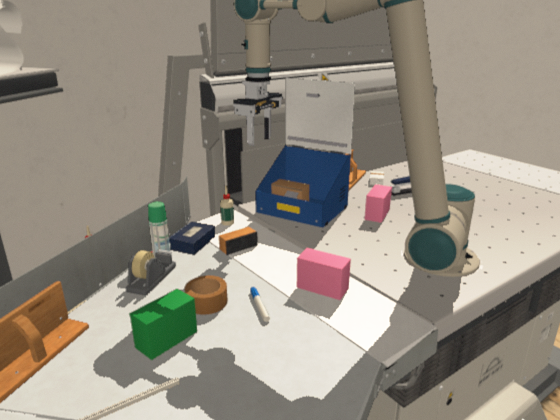

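The carton stands upright inside the locker (scene 291,189). The lid is fully open, the block is unmoved at top-camera (264,164), and the arm is clear. I hand it in.

```bash
python3 -c "
from rig import r
print(r.sign_off())"
```

```text
the job is handed in; nothing more can be done
None
```

The kraft carton is standing upright on the floor inside the blue locker, and I handed the job in at about 18.5 s of the 61 s allowed.

- **Lid:** I gripped the wing knob, turned it about 90° clockwise and let go. The lid rose by itself and stands fully open; its top edge lies where the model puts it at 2.05 rad.
- **Carton:** I gripped it across its 63 mm side. Inside the locker I turned it 90° from the orientation I first planned and set it slightly forward and to one side. This kept the wrist clear of the open lid and the fingers clear of the strike lip. The floor contact registered only about 3 N.
- **Last checks:** The final pictures show the carton upright within the walls and behind the lip. The block is within about 1 px of where it started. The arm is clear of everything and reads about 1 N at the wrist, which is noise. The force readings I saw stayed under 10 N.
- **Disagreement:** My first carton position from the top camera was about 6 mm off the wrist-camera view, so I corrected it before gripping. No other check failed or disagreed.

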